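Bolt the welding jig's hold-down bar shut past its spring catch

ROBOT

A 6-joint arm with a two-finger parallel gripper is mounted at the origin on the work surface. World frame = base frame: x ahead of the robot, y to its left, z up, the work surface at z = 0. Lengths are in m, angles in rad, forces in N, time in s.
With the tool pointing down it reaches from about 0.35 to 0.975 m from the base axis. Payload 4.9 kg.
Tool frame: the origin (TCP) lies on the front face of the gripper's body, between the roots of the fingers; the fingertips stand ctrl.finger_overhang ahead of it and the grasp point (between the pads) lies 54 mm ahead of it (ctrl.finger_overhang is the distance from the TCP to the fingertips, in m); z points along the fingers, y is the line along which they close (so a half turn about z gives the same grasp; the last joint's range is limited). The gripper opens to 85 mm and grips with 20 to 120 N. Pads are 22 mm wide; open, the fingers measure 114 mm over their backs; the gripper's body (76 mm by 85 mm) begins 54 mm behind the grasp point. The pads swing forward as they close: fully open they stand 13 mm farther back than shut.
Start: joints at [1.101, 0.053, 1.613, -0, 1.476, -0.119], TCP at [0.215, 0.587, 0.304] pointing down, gripper open.
Joint ranges: [-3.01, 3.01], [-1.01, 2.22], [0.06, 2.58], [-1.02, 4.17], [0.09, 2.62], [-3.14, 3.14]. Speed limits (rad/s): [2.57, 2.57, 3.14, 3.14, 3.14, 3.14].

INTERFACE

Orientations are given as a rotation vector (axis times angle).
In Python, from station import ctrl, vision gives the robot as it stands. The module is installed in compiled form; this text tells all that it offers.
- The arm moves only by the tool drive_tool, never from a script. Its argument "rows" is a list of rows, each a list of 2 entries, a list of its own where there are three numbers: the shift along the tool's x, y, z in m, then the turn about the tool's z in rad. A call has 1 to 10 rows; each row shifts and turns the commanded pose from where the row before left it, along the tool's axes as they then stand; what a row does not reach is not made up. A row lasts 1/10 s, in which the tool goes at most 50 mm and 8.59 degrees, less where a joint would pass 70% of its speed; a pose out of reach is approached as far as the arm can. A call with a gripper value outside its range is refused whole. "jaw" is the closure, from 0 (fully open) to 1 (shut), set as the call begins (left out, the last holds). The fingers move at their own pace and stop on an object; "grip_force" is the grip in N (left out, the last holds). Time passes only in rows, so rows that do not move let the fingers close. It gives the time, the measured TCP pose, the force, the opening and the grip force at its end, in the units of the state.
- ctrl.get_obs(): the state, without advancing time (a new reading comes with each control period).
- vision.get_image(name): name is "scene" or "top" or "wrist"; returns a dict with "image" (384x512x3 uint8, blue, green, red), "vertical_fov" (degrees; the focal length in pixels is half the picture's height over the tangent of half this angle, whatever the lens; pixels are square), "cx", "cy" (the principal point, pixels), "R" (3x3) and "t" (3): a world point X has camera coordinates R X + t. Camera axes: x right, y down, z forward; pixel columns grow to the right and rows downward; lengths in m; the calibration is good to about 2 mm. A picture is of the moment at which its call begins. There is no depth.
- ctrl.finish_job(): hands the job in; it is judged then, once.
The state is a dict: "t": time; "q": joint angles; "dq": joint speeds; "effort": joint torques, N m; "tool_pos": TCP position; "tool_rot": TCP orientation; "contact_force": force on the tool from outside, world axes, zero at the start; "wrist_torque": the same for the moment, N m; "opening": finger opening in m; "grip_force": force on a finger pad.
Only numpy, scipy, OpenCV 4.12 (cv2) and the standard library are available. Lean on these libraries where they do the work, as an engineer would, in place of code of your own. Each camera call takes 0.05 s, during which the arm holds its last target. There are 200 camera calls.

TASK

Lock the welding jig on the bench: with one fingertip press its long spring catch pedal down and keep it down, while the other fingertip pushes the bolt's upright thumb plate along until the bolt is fully home in the keeper of the hold-down bar. Only then let the catch spring back up behind the bolt and move clear. Nothing is to be gripped or lifted, and leave the loose things lying around undisturbed.

Things in the scene. Friction and masses are not known exactly. Their poses are not given: they have to be found in the camera images.
- jig: Fixed welding jig, dark steel base plate 10 mm thick. Origin on the table; jig +x is the way the bolt slides home, jig +y points from the pedal to the bolt, z up; yaw varies. In jig mm: plate x -150..160, y -75..170; bolt along x at y 36; pedal at y -38; two butted sheets y 72..161, top z 13; hold-down bar across at x 118..146, top z 36; low bolt guides (top z 31) at x -78 and 80.
- pedal: Fingertip plate of the spring catch: steel, jig x -62..62, y -56..-20 mm, 6 mm thick, flat top 46 mm above the table when up. It stays level and goes straight down; press it anywhere along its length, a fingertip may slide along it. Origin at the jig's origin when up, sinking with the plate. A tongue near its +x end stands in the path of the bolt's teeth.
- pedal_top (a point): Centre of the pedal's top face (jig x 0, y -38, z 46 mm when up).
- catch (a joint): How far the catch is pressed down (m): 0 up, 0.014 at its lower stop. Spring: about 4 N at first touch, 7.5 N at the stop. The bolt is free only while it is pressed by more than 0.007; let up early, its tongue rises between the bolt's teeth and stops the bolt.
- thumb_face (a point): Centre of the rear (-x) face of the bolt's upright thumb plate, the face to push; moves with the bolt (jig x -17 mm drawn back, +43 home; z 55). Plate: jig y 20..56 mm, 12 mm thick, top z 71. Behind it is only the 14 mm bolt bar, top z 27, so a fingertip level with the pressed pedal (z 32 to 39) passes over it. Between pedal and thumb plate is a 40 mm gap in y.
- keeper (a point): Centre of the keeper under the end of the hold-down bar, into which the bolt's tip slides (jig x 132, y 36, z 20 mm).
- bolt (a joint): Bolt travel (m): 0 to 0.005 at the start (drawn back), 0.060 fully home at its end stop. Sliding it takes about 3 N; it is not sprung and stays where it is left. The catch can spring fully up behind it only beyond 0.056.
- nozzle: copper torch nozzle, a 42 mm tall cone 22 mm across, standing on the jig's sheets; origin at its underside
- dowel: loose steel dowel, 16 mm across and 32 mm tall, standing on the jig's base plate near its rear (-x) end; origin at its underside
- wrench: wrench 170 mm long lying on the table beside the pedal side of the jig; origin at its underside
- angle: loose steel angle, 100 x 50 mm foot with a 50 mm upright leg, on the table; origin under its centre
- square: dark steel welding magnet block 60 x 18 x 45 mm on the table; origin under its centre
- spray: aluminium can 60 mm across, 140 mm tall, on the right of the table; origin at its underside
- tin: open steel cup 72 mm across, 60 mm tall, on the left of the table; origin at its underside

How it is judged:
On the way, in this order (a step that is already met when the one before it is completed fails the run):
1. a fingertip holds the catch down while the bolt is still drawn back (value of joint catch above 0.006 m and contact force between the fingers and pedal above 1 N and value of joint bolt below 0.012 m), for 0.15 s.
2. the bolt reaches home while a fingertip still holds the catch down (value of joint catch above 0.006 m and contact force between the fingers and pedal above 1 N and value of joint bolt above 0.0555 m), for 0.1 s.
At the end, for the whole second after the job is handed in: The bolt is home (within 4.5 mm of its 60 mm stop), the catch has sprung up behind it (within 3 mm of fully up), and the robot is clear (value of joint bolt above 0.0555 m and value of joint catch below 0.003 m); the robot touches nothing.
It fails at once if the catch was let up with the bolt half-way (value of joint catch below 0.004 m and value of joint bolt between 0.026 and 0.05 m).
It fails at once if a loose thing was moved by more than 20 mm or lifted (distance of any of nozzle, dowel, wrench, angle, square, spray, tin from where it was at the start of the episode above 0.02 m).
It also fails if it takes over 38 s, if anything falls off the work surface, if the arm or the gripper's body presses on something with over 40 N, if the wrist force passes 120 N, or if a joint passes its speed limit or range.

## Working session

There is one attempt and no reset: what is moved stays moved. The work goes in short steps, Python scripts to look and compute and a tool call to move; the robot and the scene stay as the last step left them, time stands still between calls to the robot, and variables do not carry over. Pictures are saved under pics/ and viewed, at most 10 in all, crops included, and the job is handed in when it is done.

Besides the shell and the picture viewer there is one more tool, called after "Call:" as name(argument=value, ...) on one line, values as JSON. drive_tool: Moves the arm, as the interface text tells. Its arguments: {"type":"object","properties":{"rows":{"type":"array","items":{"type":"array"}},"jaw":{"type":"number"},"grip_force":{"type":"number"}},"required":["rows"]}

```bash
mkdir -p pics
cat > h.py <<'E'
import numpy as np,cv2,json
from station import ctrl,vision
def snap(n,f):
    d=vision.get_image(n); cv2.imwrite(f'pics/{f}.png',d['image'])
    np.savez(f'pics/{f}.npz',R=d['R'],t=d['t'],f=192/np.tan(np.radians(d['vertical_fov'])/2),c=[d['cx'],d['cy']]); return d['image']
def ray(f,u,v,z):
    k=np.load(f'pics/{f}.npz'); d=k['R'].T@np.array([(u-k['c'][0])/k['f'],(v-k['c'][1])/k['f'],1]); o=-k['R'].T@k['t']
    return o+d*(z-o[2])/d[2]
def proj(f,X):
    k=np.load(f'pics/{f}.npz'); p=k['R']@np.array(X)+k['t']; return p[:2]/p[2]*k['f']+k['c']
E
python3 - <<'E'
from h import *
a=snap('scene','s0');b=snap('top','t0')
cv2.imwrite('pics/t0x.png',cv2.resize(b,(800,600),interpolation=cv2.INTER_CUBIC))
cv2.imwrite('pics/s0x.png',cv2.resize(a,(800,600),interpolation=cv2.INTER_CUBIC))
print(ctrl.finger_overhang,ctrl.get_obs())
for n in('s0','t0'):
    k=np.load(f'pics/{n}.npz');print(-k['R'].T@k['t'],k['f'],k['c'])
E
```

```text
0.0726 {'t': 0.1, 'q': array([ 1.10100771e+00,  5.33086080e-02,  1.61416108e+00,  1.26584867e-06,
        1.47599939e+00, -1.18997798e-01]), 'dq': array([ 1.00672594e-03, -1.49499686e-06, -2.21022861e-03,  1.92127250e-03,
       -4.68408556e-04, -2.35839188e-04]), 'effort': array([ 4.41319944e-04, -3.94906604e+01, -3.71361601e+01, -1.34955080e-04,
        3.93336217e-03,  1.04240081e-05]), 'tool_pos': array([0.21457739, 0.58655287, 0.3027722 ]), 'tool_rot': array([-5.48104788e-01, -3.09285457e+00,  2.81960569e-03]), 'contact_force': array([ 0.2429465 ,  0.45762064, -0.12128831]), 'wrist_torque': array([-0.01291271,  0.0056245 , -0.04055108]), 'grip_force': 0.0, 'opening': 0.08571469505224832}
[1.18472465 0.67922929 0.86618714] 437.2189564281848 [253.83225191 201.17848046]
[0.36974561 0.00426546 1.22982124] 349.639304443702 [250.46236146 196.54352567]
```

View pics/t0x.png

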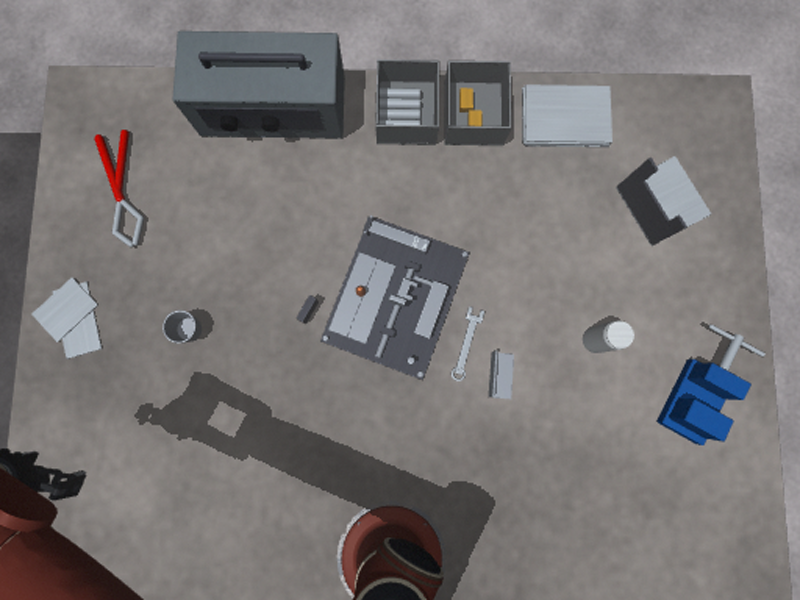

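View pics/s0x.png

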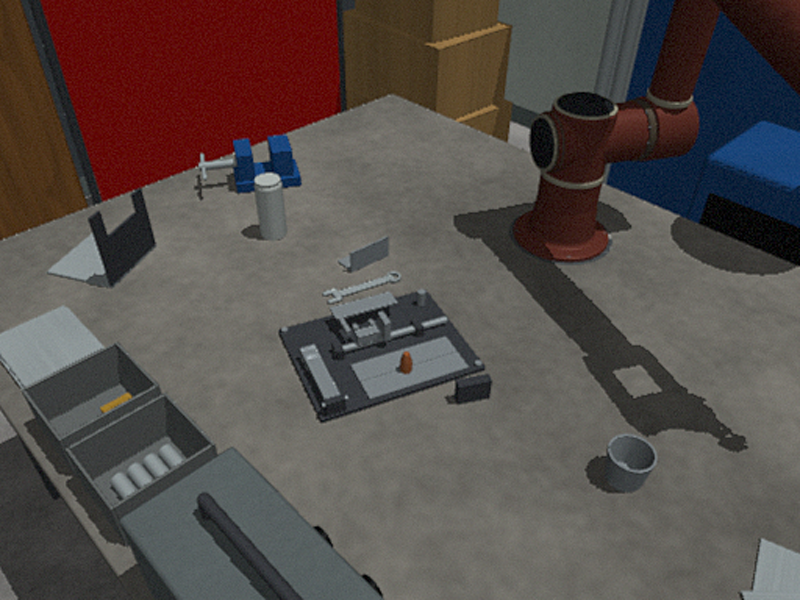

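Top view: jig near (395,300) with the bar at the top-left, pedal on the right at (432,310), thumb plate at (402,290). Enlarging both for precise fits.

Run:
```python
from h import *
b=cv2.imread('pics/t0.png')[130:250,190:310];a=cv2.imread('pics/s0.png')[170:280,170:330]
cv2.imwrite('pics/tc.png',cv2.resize(b,(600,600),interpolation=cv2.INTER_CUBIC))
cv2.imwrite('pics/sc.png',cv2.resize(a,(800,550),interpolation=cv2.INTER_CUBIC))
```

```text
(no output)
```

View pics/tc.png

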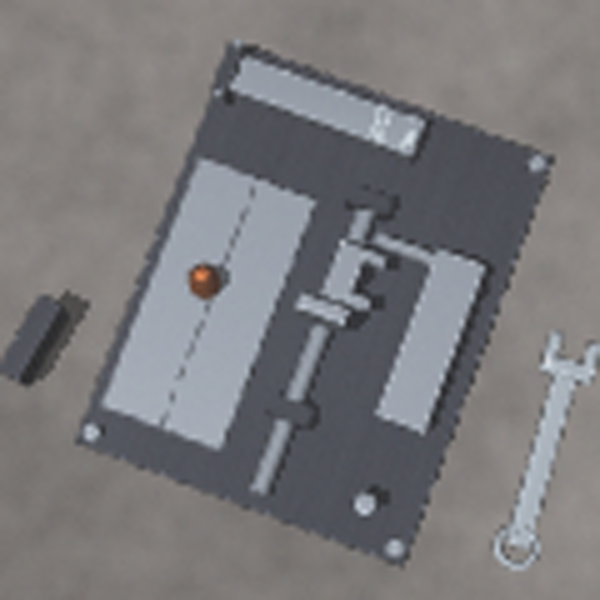

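View pics/sc.png

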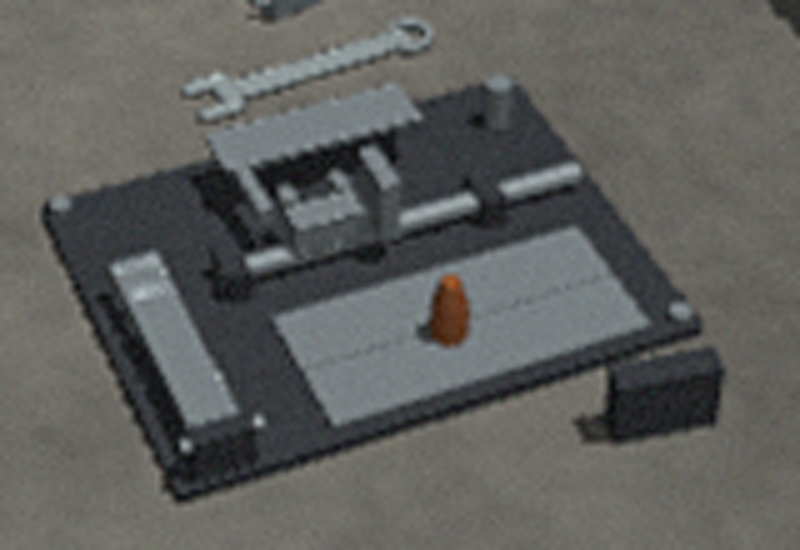

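Crops show plate corners in tc (232,42),(553,157),(405,565),(78,440) and in sc (47,208),(172,488),(700,322),(518,84); pedal corners in tc are (434,250),(488,262),(424,434),(375,415).

```bash
cat >> h.py <<'E'
def fit(obs):
    from scipy.optimize import least_squares
    def J(p,X): c,s=np.cos(p[2]),np.sin(p[2]); return [p[0]+c*X[0]-s*X[1],p[1]+s*X[0]+c*X[1],X[2]]
    g=lambda p:np.concatenate([proj(f,J(p,np.array(X)/1e3))-uv for f,X,uv in obs])
    r=least_squares(g,[.5,0,0],loss='soft_l1'); return r.x,r.fun
E
cat > m.py <<'E'
from h import *
T=lambda x,y:np.array([(x+.5)/5-.5+190,(y+.5)/5-.5+130])
S=lambda x,y:np.array([(x+.5)/5-.5+170,(y+.5)/5-.5+170])
C=[(160,170,10),(160,-75,10),(-150,-75,10),(-150,170,10)]
ot=[('t0',c,T(*p)) for c,p in zip(C,[(232,42),(553,157),(405,565),(78,440)])]
ot+=[('t0',c,T(*p)) for c,p in zip([(62,-56,46),(-62,-56,46),(-62,-20,46)],[(488,262),(424,434),(375,415)])]
os=[('s0',c,S(*p)) for c,p in zip(C,[(172,488),(47,208),(518,84),(700,322)])]
os+=[('s0',c,S(*p)) for c,p in zip([(62,-56,46),(62,-20,46),(-62,-20,46),(-62,-56,46)],[(207,140),(240,168),(425,120),(395,85)])]
for o in(ot,os,ot+os):
    p,r=fit(o);print(p.round(4),r.reshape(-1,2).round(1).tolist())
# thumb rear-top edge y=20..56
print('thumb back top', [ray('t0',*T(*q),.071) for q in((297,303),(345,323))])
for n,q,z in(('dowel',(364,503),.042),('wr',(590,345),.005),):print(n,ray('t0',*T(*q),z))
E
python3 m.py
```

```text
[ 0.5426 -0.0431 -0.3405] [[0.1, -0.5], [0.1, -0.3], [-0.1, 0.2], [-0.6, 0.4], [-0.1, 0.5], [0.3, -0.2], [0.2, -0.1]]
[ 0.5459 -0.0404 -0.3613] [[0.3, 1.4], [-1.0, -1.0], [-0.1, -1.3], [1.1, 1.4], [-0.1, -1.2], [-2.6, 0.5], [-0.0, -0.4], [1.3, -0.3]]
[ 0.5436 -0.0423 -0.3485] [[0.4, -1.0], [0.2, -0.3], [-0.7, -0.1], [-1.0, -0.4], [-0.3, 0.3], [-0.0, -0.4], [-0.2, -0.4], [1.5, 0.8], [-0.9, -1.2], [-0.6, -2.2], [1.4, 0.0], [-0.0, -1.7], [-2.4, 0.0], [-0.1, -1.2], [1.0, -1.1]]
thumb back top [array([0.54939253, 0.01351653, 0.071     ]), array([ 0.53637992, -0.01885679,  0.071     ])]
dowel [ 0.41770017 -0.03397861  0.042     ]
wr [ 0.53305856 -0.1934348   0.005     ]
```

```bash
cat >> h.py <<'E'
from scipy.spatial.transform import Rotation as Ro
P=np.array([.543,-.0425]);YAW=-.343
def togo(xj,yj,z):
    o=ctrl.get_obs();R=Ro.from_rotvec(o['tool_rot']).as_matrix()
    c,s=np.cos(YAW),np.sin(YAW);Q=np.array([[c,-s],[s,c]])
    g=np.r_[P+Q@[xj,yj],z]; j=Q.T@(o['tool_pos'][:2]-P)
    yt=Q.T@R[:2,1]; a=np.arctan2(yt[1],yt[0])  # tool y angle in jig
    # turn about tool z (down): world angle = -turn
    t=[(a-b+np.pi)%(2*np.pi)-np.pi for b in(np.pi/2,-np.pi/2)]
    print('t',o['t'],'tcp jig',j.round(4),'z',o['tool_pos'][2].round(4),'tool shift',(R.T@(g-o['tool_pos'])).round(4),'turns',np.round(t,4),'tool z',R[:,2].round(3),'q6',o['q'][5].round(2),'F',o['contact_force'].round(1),'open',round(o['opening'],4))
    print('tool axes in jig: x',(Q.T@R[:2,0]).round(2),'y',yt.round(2))
E
python3 -c "
from h import *
togo(-.045,-.001,.3)"
```

```text
t 0.1 tcp jig [-0.5209  0.482 ] z 0.3028 tool shift [-0.4796 -0.4792  0.0036] turns [-0.0078  3.1338] tool z [-0.001 -0.002 -1.   ] q6 -0.12 F [ 0.2  0.5 -0.1] open 0.0857
tool axes in jig: x [-1.    0.01] y [0.01 1.  ]
```

Call:
drive_tool(rows=[[[-0.02,-0.02,0],-0.008],[[-0.025,-0.025,0],0],[[-0.025,-0.025,0],0],[[-0.025,-0.025,0],0],[[-0.025,-0.025,0],0],[[-0.025,-0.025,0],0],[[-0.025,-0.025,0],0],[[-0.025,-0.025,0],0],[[-0.025,-0.025,0],0],[[-0.025,-0.025,0],0]], jaw=0.25)

```text
t: 1.1
tool_pos: [0.3631, 0.2723, 0.3034]
tool_rot: [-0.535, -3.095, 0.0]
contact_force: [-0.1, 0.7, -0.0]
opening: 0.0639
grip_force: 0.0
```

Call:
drive_tool(rows=[[[-0.025,-0.025,0],0],[[-0.025,-0.025,0],0],[[-0.025,-0.025,0],0],[[-0.025,-0.025,0],0],[[-0.025,-0.025,0],0],[[-0.025,-0.025,0],0],[[-0.025,-0.025,0.0],0],[[-0.025,-0.025,0.0],0],[[-0.02,-0.02,0.0],0],[[-0.01,-0.01,0.0],0]])

```text
t: 2.1
tool_pos: [0.5026, -0.022, 0.3033]
tool_rot: [-0.539, -3.094, 0.0]
contact_force: [-0.2, -0.4, 0.2]
opening: 0.0637
grip_force: 0.0
```

```bash
python3 -c "
from h import *
print(ctrl.finger_overhang)
togo(-.05,-.001,.165)"
```

```text
0.0726
t 2.1 tcp jig [-0.0449  0.0057] z 0.3033 tool shift [ 0.005  -0.0067  0.1384] turns [-2.1000e-03  3.1395e+00] tool z [-0.001  0.    -1.   ] q6 -1.42 F [-0.2 -0.4  0.2] open 0.0637
tool axes in jig: x [-1.  0.] y [0. 1.]
```

Call:
drive_tool(rows=[[[0.001,-0.001,0.02],0],[[0.001,-0.001,0.03],0],[[0.001,-0.002,0.03],0],[[0.001,-0.002,0.03],0],[[0.001,-0.001,0.02],0],[[0,0,0.008],0],[[0,0,0],0]])

```text
t: 2.8
tool_pos: [0.4944, -0.0245, 0.1646]
tool_rot: [-0.535, -3.093, -0.0]
contact_force: [0.7, 0.5, 0.6]
opening: 0.0642
grip_force: 0.0
```

```bash
python3 -c "
from h import *
a=snap('wrist','w1');b=snap('scene','s1')
cv2.imwrite('pics/w1x.png',cv2.resize(a,(800,600)))
cv2.imwrite('pics/s1c.png',cv2.resize(b[130:290,160:360],(800,640))[:600])
for X in((-17,20,71),(-17,56,71),(62,-20,46),(62,-56,46),(-62,-20,46),(-150,-75,10)):
  c,s=np.cos(YAW),np.sin(YAW);x=np.array(X)/1e3
  print(X,(proj('w1',[P[0]+c*x[0]-s*x[1],P[1]+s*x[0]+c*x[1],x[2]])*1.5625).round())
togo(-.05,-.001,.12)"
```

```text
(-17, 20, 71) [453. 454.]
(-17, 56, 71) [547. 454.]
(62, -20, 46) [359. 563.]
(62, -56, 46) [284. 563.]
(-62, -20, 46) [351. 321.]
(-150, -75, 10) [222.  92.]
t 2.9 tcp jig [-0.0503  0.0007] z 0.167 tool shift [-0.0002 -0.0017  0.047 ] turns [ 6.000e-04 -3.141e+00] tool z [ 0.002 -0.    -1.   ] q6 -1.43 F [-0.5  0.2 -0.5] open 0.0641
tool axes in jig: x [-1. -0.] y [-0.  1.]
```

View pics/w1x.png

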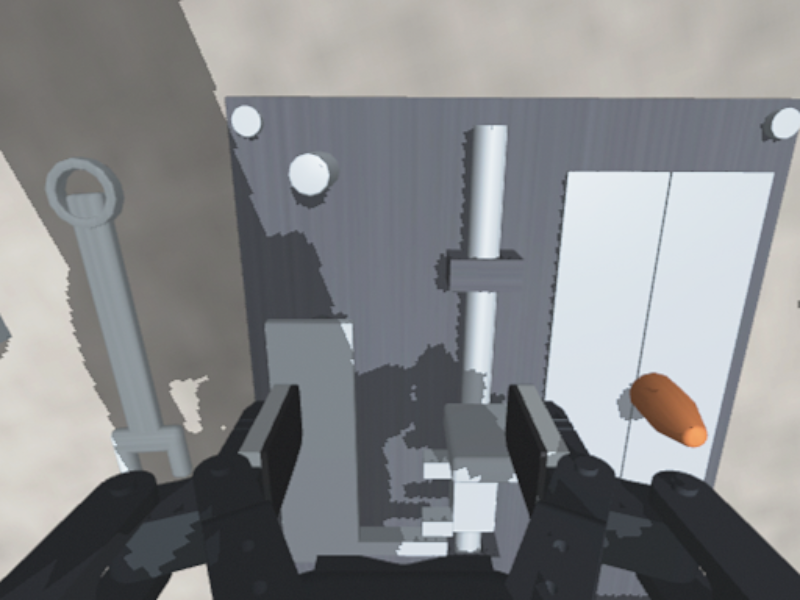

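View pics/s1c.png

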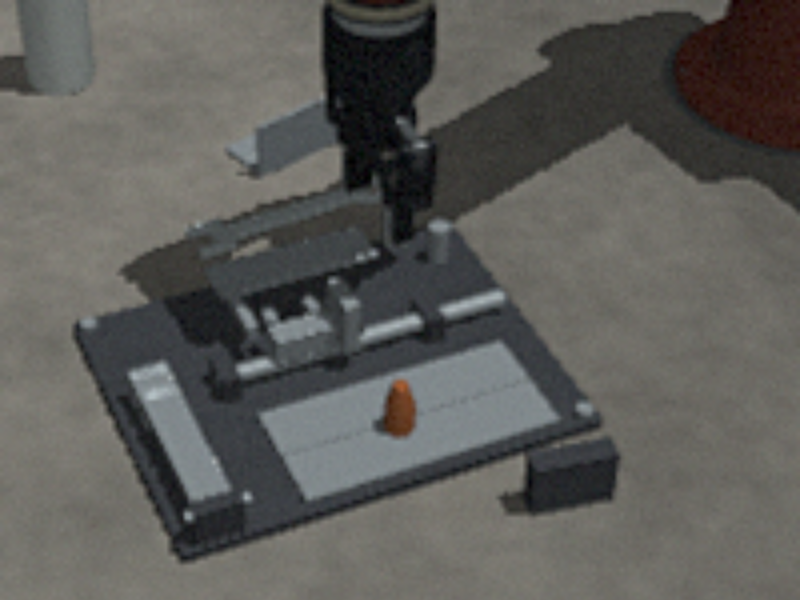

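The calibration agrees with the wrist view: pedal corner seen at (352,320), predicted (351,321), and thumb rear edge at row 455, predicted 454. The fingers straddle the pedal and the bolt correctly. Descending now.

Call:
drive_tool(rows=[[[-0.003,-0.001,0.015],0],[[-0.002,0,0.015],0],[[0,0,0.01],0],[[0,0,0.002],0],[[0,0,0],0]])

```text
t: 3.4
tool_pos: [0.4998, -0.0277, 0.1244]
tool_rot: [0.536, 3.095, -0.0]
contact_force: [-0.1, -0.2, 0.7]
opening: 0.0639
grip_force: 0.0
```

Call:
drive_tool(rows=[[[0,0,0.003],0],[[0,0,0.003],0],[[0,0,0],0]])

```text
t: 3.7
tool_pos: [0.4995, -0.0277, 0.1178]
tool_rot: [-0.536, -3.095, 0.0]
contact_force: [0.1, -0.0, -1.2]
opening: 0.0642
grip_force: 0.0
```

Call:
drive_tool(rows=[[[0,0,0.002],0],[[0,0,0.002],0],[[0,0,0],0]])

```text
t: 4.0
tool_pos: [0.4993, -0.0277, 0.1135]
tool_rot: [-0.536, -3.095, -0.0]
contact_force: [-0.4, 0.4, 0.1]
opening: 0.064
grip_force: 0.0
```

Call:
drive_tool(rows=[[[0,0,0.002],0],[[0,0,0.001],0],[[0,0,0],0]])

```text
t: 4.3
tool_pos: [0.4998, -0.0278, 0.1112]
tool_rot: [0.536, 3.095, -0.0]
contact_force: [-0.9, 0.4, 3.0]
opening: 0.0641
grip_force: 1.6
```

Call:
drive_tool(rows=[[[0,0,0.002],0],[[0,0,0.001],0],[[0,0,0],0]])

```text
t: 4.6
tool_pos: [0.4998, -0.0278, 0.108]
tool_rot: [0.536, 3.095, -0.0]
contact_force: [-1.6, 0.4, 4.6]
opening: 0.064
grip_force: 2.0
```

Call:
drive_tool(rows=[[[0,0,0.002],0],[[0,0,0],0]])

```text
t: 4.8
tool_pos: [0.4998, -0.0278, 0.1059]
tool_rot: [0.536, 3.095, -0.0]
contact_force: [-2.1, -0.4, 4.0]
opening: 0.0643
grip_force: 2.3
```

Call:
drive_tool(rows=[[[0,0,0.002],0],[[0,0,0.002],0],[[0,0,0.0],0]])

```text
t: 5.1
tool_pos: [0.4998, -0.0278, 0.102]
tool_rot: [0.536, 3.095, -0.0]
contact_force: [-0.5, 0.3, 5.2]
opening: 0.0643
grip_force: 2.8
```

Call:
drive_tool(rows=[[[0,0,0.001],0],[[0,0,0],0],[[0,0,0],0]])

```text
t: 5.4
tool_pos: [0.4998, -0.0278, 0.1012]
tool_rot: [0.536, 3.095, -0.0]
contact_force: [-2.0, 0.1, 5.7]
opening: 0.064
grip_force: 2.9
```

```bash
python3 -c "
from h import *
a=snap('wrist','w2')
cv2.imwrite('pics/w2x.png',cv2.resize(a,(800,600)))
togo(-.028,-.001,.10)"
```

```text
t 5.45 tcp jig [-0.0457 -0.0007] z 0.1012 tool shift [-0.0177 -0.0003  0.0012] turns [ 3.0000e-04 -3.1413e+00] tool z [ 0. -0. -1.] q6 -1.43 F [-1.4  1.3  4.9] open 0.0643
tool axes in jig: x [-1. -0.] y [-0.  1.]
```

View pics/w2x.png

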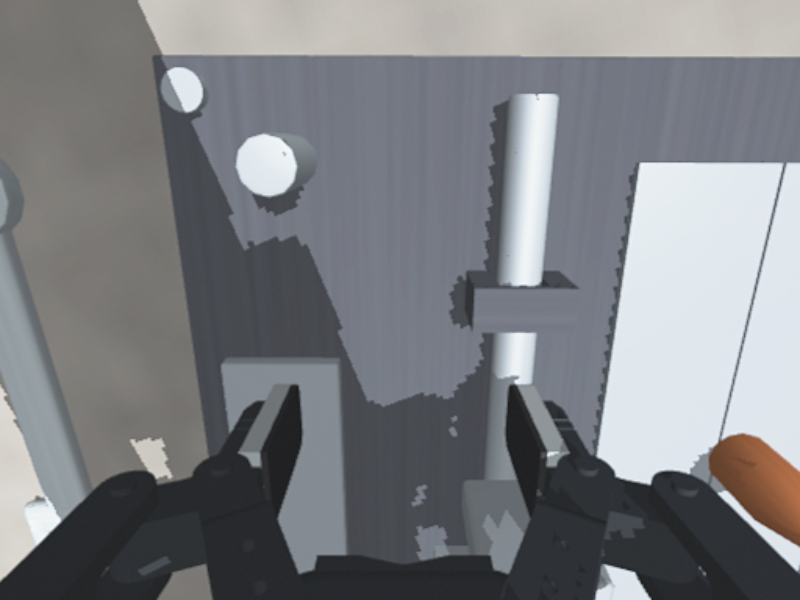

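The finger is on the pedal, whose far top edge is seen at row 362, corner (340,362); checking depth from that.

```bash
python3 -c "
from h import *
c,s=np.cos(YAW),np.sin(YAW)
for z in(46,40,36,34,32):
  print(z,*[(proj('w2',[P[0]+c*x-s*y,P[1]+s*x+c*y,z/1e3])*1.5625).round() for x,y in((-.062,-.02),(-.062,-.056))])
print((proj('w2',[P[0]+c*-.150+s*.075,P[1]+s*-.15-c*.075,.01])*1.5625).round())"
```

```text
46 [332. 379.] [203. 379.]
40 [335. 369.] [211. 369.]
36 [337. 363.] [215. 363.]
34 [338. 360.] [218. 360.]
32 [338. 358.] [220. 357.]
[147.  49.]
```

Call:
drive_tool(rows=[[[-0.003,0,0.0005],0],[[-0.005,0,0],0],[[-0.005,0,0],0],[[-0.005,0,0],0],[[-0.005,0,0],0],[[-0.005,0,0],0],[[-0.005,0,0],0]])

```text
t: 6.15
tool_pos: [0.5291, -0.0382, 0.0997]
tool_rot: [-0.535, -3.09, -0.001]
contact_force: [-8.2, 1.4, 8.5]
opening: 0.0642
grip_force: 4.5
```

```bash
python3 -c "
from h import *
togo(.032,-.001,.10)"
```

```text
t 6.15 tcp jig [-0.0145 -0.0007] z 0.0997 tool shift [-0.0465 -0.0003 -0.0006] turns [ 2.0000e-04 -3.1414e+00] tool z [-0.006  0.002 -1.   ] q6 -1.44 F [-8.2  1.4  8.5] open 0.0642
tool axes in jig: x [-1. -0.] y [-0.  1.]
```

Call:
drive_tool(rows=[[[-0.005,0,0],0],[[-0.005,0,0],0],[[-0.005,0,0],0],[[-0.005,0,0],0],[[-0.005,0,0],0],[[-0.005,0,0],0],[[-0.005,0,0],0],[[-0.005,0,0],0]])

```text
t: 6.95
tool_pos: [0.5667, -0.0518, 0.0997]
tool_rot: [-0.535, -3.09, -0.001]
contact_force: [-7.8, 1.5, 8.9]
opening: 0.0642
grip_force: 4.5
```

```bash
python3 -c "
from h import *
togo(.032,-.001,.10)"
```

```text
t 6.95 tcp jig [ 0.0254 -0.0008] z 0.0997 tool shift [-0.0066 -0.0002 -0.0003] turns [ 2.0000e-04 -3.1414e+00] tool z [-0.006  0.001 -1.   ] q6 -1.45 F [-7.8  1.5  8.9] open 0.0642
tool axes in jig: x [-1. -0.] y [-0.  1.]
```

Call:
drive_tool(rows=[[[-0.003,0,0],0],[[-0.002,0,0],0],[[-0.001,0,0],0],[[0,0,0],0]])

```text
t: 7.35
tool_pos: [0.5724, -0.0538, 0.0997]
tool_rot: [-0.535, -3.09, -0.001]
contact_force: [-7.0, 2.5, 6.6]
opening: 0.0639
grip_force: 3.8
```

Call:
drive_tool(rows=[[[-0.001,0,0],0],[[-0.001,0,0],0],[[0,0,0],0]])

```text
t: 7.65
tool_pos: [0.574, -0.0544, 0.0997]
tool_rot: [-0.535, -3.089, -0.001]
contact_force: [-7.6, 1.9, 7.9]
opening: 0.064
grip_force: 4.8
```

```bash
python3 -c "
from h import *
a=snap('scene','s3')
cv2.imwrite('pics/s3c.png',cv2.resize(a[170:280,170:330],(800,550),interpolation=cv2.INTER_CUBIC))
togo(.032,-.001,.10)"
```

```text
t 7.7 tcp jig [ 0.0332 -0.0008] z 0.0997 tool shift [ 0.0012 -0.0002 -0.0003] turns [ 4.0000e-04 -3.1412e+00] tool z [-0.006  0.001 -1.   ] q6 -1.45 F [-8.1  2.3  8.4] open 0.0638
tool axes in jig: x [-1. -0.] y [-0.  1.]
```

Call:
drive_tool(rows=[[[-0.001,0,0],0],[[-0.001,0,0],0],[[0,0,0],0]])

```text
t: 8.0
tool_pos: [0.5744, -0.0545, 0.0996]
tool_rot: [-0.532, -3.084, -0.002]
contact_force: [-16.0, 4.9, 14.1]
opening: 0.0641
grip_force: 8.6
```

Call:
drive_tool(rows=[[[-0.001,0,0],0],[[0,0,0],0]])

```text
t: 8.2
tool_pos: [0.5746, -0.0545, 0.0996]
tool_rot: [-0.531, -3.082, -0.002]
contact_force: [-20.6, 4.6, 18.0]
opening: 0.0644
grip_force: 10.8
```

Call:
drive_tool(rows=[[[0.003,0,0],0],[[0.003,0,0],0],[[0,0,0],0]])

```text
t: 8.5
tool_pos: [0.5735, -0.0542, 0.1011]
tool_rot: [0.535, 3.094, -0.001]
contact_force: [-2.0, -0.2, 5.6]
opening: 0.0642
grip_force: 2.9
```

```bash
python3 -c "
from h import *
a=snap('scene','s4')
cv2.imwrite('pics/s4c.png',cv2.resize(a[170:280,170:330],(800,550),interpolation=cv2.INTER_CUBIC))
togo(.032,-.001,.10)"
```

```text
t 8.55 tcp jig [ 0.0326 -0.0008] z 0.1011 tool shift [ 0.0006 -0.0002  0.0011] turns [ 4.0000e-04 -3.1412e+00] tool z [ 0.001 -0.001 -1.   ] q6 -1.45 F [-0.8  0.2  5.8] open 0.064
tool axes in jig: x [-1. -0.] y [-0.  1.]
```

View pics/s4c.png

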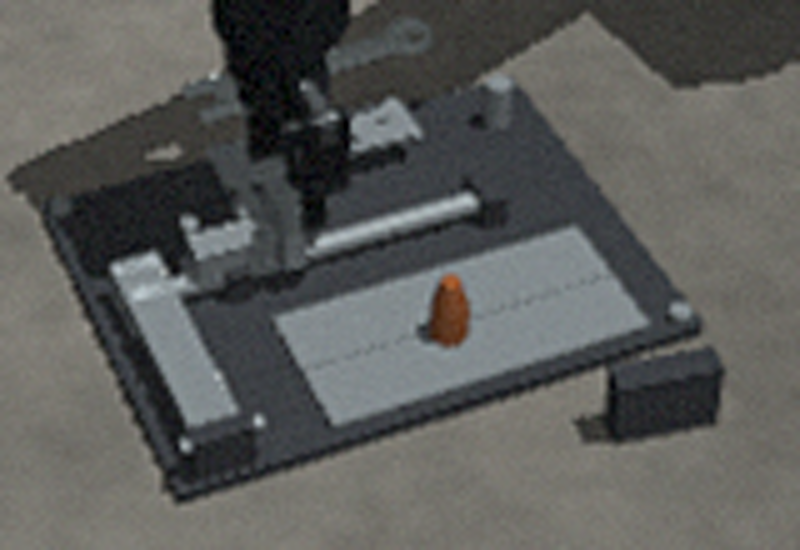

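The bolt's tail moved from (580,175) to (477,203), about 60 mm, and its tip is in the keeper. Backing off slightly, then lifting.

Call:
drive_tool(rows=[[[0.002,0,-0.003],0],[[0.001,0,-0.005],0],[[0,0,-0.005],0],[[0,0,-0.01],0],[[0,0,-0.02],0],[[0,0,-0.03],0],[[0,0,-0.03],0],[[0,0,-0.03],0],[[0,0,-0.02],0],[[0,0,0],0]])

```text
t: 9.55
tool_pos: [0.5711, -0.0529, 0.2567]
tool_rot: [0.535, 3.091, 0.0]
contact_force: [-0.8, 0.5, 0.8]
opening: 0.0639
grip_force: 0.0
```

```bash
python3 -c "
from h import *
a=snap('scene','s5')
cv2.imwrite('pics/s5c.png',cv2.resize(a[170:280,170:330],(800,550),interpolation=cv2.INTER_CUBIC))
togo(.032,-.001,.10)"
```

```text
t 9.6 tcp jig [ 0.0291 -0.0005] z 0.2543 tool shift [-0.0027 -0.0005  0.1543] turns [ 2.0000e-04 -3.1414e+00] tool z [ 0.001  0.    -1.   ] q6 -1.45 F [ 0.9  0.1 -0.5] open 0.0642
tool axes in jig: x [-1. -0.] y [-0.  1.]
```

View pics/s5c.png

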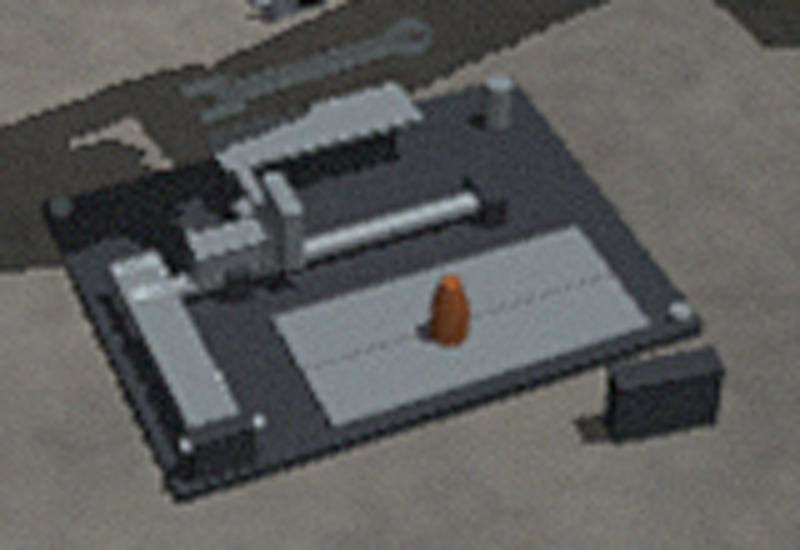

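The pedal is back up, with its corner at (425,120) as at the start. The bolt is home, the loose things are unmoved and the arm is clear, so I am handing in.

```bash
python3 -c "
from station import ctrl
print(ctrl.finish_job())"
```

```text
the job is handed in; nothing more can be done
None
```

The jig is locked and handed in at about 9.6 s: the pedal was held down while the bolt went to its end stop. The last picture shows the catch back up, the arm clear and the loose things in view unmoved. No verdict was returned.

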